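# Move the pinch-tab lid to the refilled sugar canister

## Task

The sugar-cube canister that wears the airtight lid is empty; the other one has just been refilled. Press the lid's two brass side tabs together to free it, lift it off without lifting or shoving the canister, and fit it on the full canister, pressing it home until it has latched on both sides and sits level and tight on its own. Squeeze and press gently, as tabs and glaze crack easily; leave both canisters standing where they are and the other bar things undisturbed.

Things in the scene. Friction and masses are not known exactly. Their poses are not given: they have to be found in the camera images.
- lid: Black plastic lid 86 x 52 mm, 20 mm tall over the rim, 0.1 kg. Origin: centre of its underside, on the rim plane when pressed home; x along its length, y across to the tabs, z up. Fits either way round. Plug ribs (71 x 35 mm) and the two tabs' hook legs reach 9 and 14 mm below the origin; a springy rubber seal stands 3.5 mm below the underside when free.
- tab_left: Brass tab on the lid's +y side. Origin: centre of its ribbed upright outer face (26 x 15 mm), 33.5 mm from the lid's middle and 13.5 mm above the lid's origin: 67 mm over both faces. Each tab slides inwards 5.5 mm against a spring (3 N to start, 7 N fully in, 2 N more by friction); its hook lets go after 3 mm; fully in it is 56 mm over the faces. Nothing else of the lid is wider than 52 mm.
- tab_right: The same on the lid's -y side. A squeeze of 10 to 20 N on each tab presses both in and carries the lid; a tab cracks above 30 N. When both hooks let go, the seal pushes the lid, or the hand that holds it, up by 3 mm with 12 to 8 N; after that only the lid's weight hangs on the hand, but the canister's too if a hook still holds.
- lid_top (a point): Centre of the lid's flat top, 20 mm above the lid's origin, between the tabs: 30 x 40 mm here, the place to push down on.
- empty_canister: Blue ceramic canister, 84 x 51 mm, 85 mm tall, empty, loose on the counter, about 0.55 kg (0.45 to 0.7); at the start it wears the lid, latched. Origin: centre of its foot; z up; lid and canister axes agree.
- full_canister: An identical blue canister full of white sugar cubes, no lid, about 0.75 kg (0.6 to 0.9), loose. Origin: centre of its foot; x along its length, y across, z up. Its mouth is 78 mm long and 38 mm wide between two inward lips, 3.5 mm deep and 6 mm tall, along the long sides, under which the hooks catch.
- full_rim (a point): Centre of the full canister's mouth at rim height, 85 mm above its foot. The lid's origin lies 0.5 mm above it when latched, almost 4 mm when it only rests on its seal; let go by its tabs it springs up to that again, hooks against the lips. From there a push of 12 to 15 N on lid_top squeezes the seal flat and both hooks snap in; past that it is rigid, and a push over 22 N cracks the glaze.
- jigger: Brass double-cone jigger, 44 mm wide, 85 mm tall; a bystander. Origin: centre of its foot.
- coasters: Stack of four round cork coasters with black tops, 96 mm wide, 24 mm tall; a bystander. Origin: centre of its underside.
- bitters: Small amber bottle, 44 mm wide, 115 mm tall; a bystander. Origin: centre of its foot.
- tumbler: Glass tumbler, 80 mm wide, 90 mm tall; a bystander. Origin: centre of its foot.
- bar_spoon: Brass bar spoon lying flat, 240 mm long; a bystander. Origin: middle of its underside, x along it.
- shaker: Brass cocktail shaker, 86 mm wide, 205 mm tall, on the black tray; a bystander. Origin: centre of its foot.
- green_bottle: Green bottle, 76 mm wide, 270 mm tall, on the black tray; a bystander. Origin: centre of its foot.
- amber_bottle: Amber bottle, 72 mm wide, 240 mm tall, on the black tray; a bystander. Origin: centre of its foot.
- table: The white marble counter top, its surface at z = 0, on which the canisters stand.
Not all that is in view belongs to the job. Leave any green look-alike of the full_canister alone.

How it is judged:
By the outcome, as a careful person would: the job done as asked, in the order asked, and still so for the second after the job is handed in, with the robot touching nothing.
It also fails if it takes over 51 s, if anything falls off the work surface, if the arm or the gripper's body presses on something with over 40 N, if the wrist force passes 120 N, or if a joint passes its speed limit or range.

## Robot

A 6-joint arm with a two-finger parallel gripper is mounted at the origin on the work surface. World frame = base frame: x ahead of the robot, y to its left, z up, the work surface at z = 0. Lengths are in m, angles in rad, forces in N, time in s.
With the tool pointing down it reaches from about 0.375 to 0.925 m from the base axis. Payload 5.7 kg.
Tool frame: the origin (TCP) lies midway between the tips of the shut fingers; the grasp point (between the pads) lies 19 mm behind it; z points along the fingers, y is the line along which they close (so a half turn about z gives the same grasp; the last joint's range is limited). The gripper opens to 88 mm and grips with 3 to 60 N. Pads are 20 mm wide; open, the fingers measure 115 mm over their backs; the gripper's body (75 mm by 178 mm) begins 61 mm behind the grasp point.
Start: joints at [1.002, 0.359, 1.51, -0, 1.272, -0.115], TCP at [0.263, 0.539, 0.223] pointing down, gripper open.
Joint ranges: [-2.97, 2.97], [-1.01, 2.36], [0.21, 2.38], [-0.96, 4.11], [0.2, 2.71], [-2.98, 2.98]. Speed limits (rad/s): [2.39, 2.39, 3.14, 3.14, 3.14, 3.14].

## Interface

Orientations are given as a unit quaternion [x, y, z, w].
In Python, from bench import move_ptp, servo_line, goto_joints, move_gripper, sleep, inverse_kinematics, capture, PlanningError, close_job, spot_in, silhouettes, current_clock, current_joint_pos, current_qvel, current_joint_torque, current_position, current_orientation, current_force, current_torque, current_finger_gap, current_grip_force gives the robot as it stands. Calls block until the motion is done:
- move_ptp(position, orientation): joint-space move of the TCP to a pose.
- servo_line(position, orientation=None, rate=0.15, contact_N=None): straight line of the TCP; orientation=None keeps the orientation; rate is the mean speed in m/s. With contact_N (N) it stops when the force on the tool has changed by that much, and returns True; else False.
- goto_joints(angles): joint-space move.
- move_gripper(opening): finger opening in m; the grip force is fixed at half the most; returns when the fingers have stopped.
- sleep(seconds).
- inverse_kinematics(position, orientation): joint angles nearest the present ones, or None.
- capture(name): name is "scene" or "top"; returns a dict with "image" (480x640x3 uint8, blue, green, red), "range_z" (480x640 float32, m along the optical axis (not along the pixel's ray), 0 where there is no reading), "intrinsics" (3x3 intrinsics, pixels), "R" (3x3) and "t" (3): a world point X has camera coordinates R X + t. Camera axes: x right, y down, z forward; pixel columns grow to the right and rows downward; lengths in m; the calibration is good to about 2 mm. A picture is of the moment at which its call begins.
A pose or a line that the arm cannot do raises PlanningError and nothing moves.
- close_job(): hands the job in; it is judged then, once.
Trained networks look in the newest picture that a camera, given by its name, has taken for a name from the list of things; names that differ only in an ending like _2 or _b are one class to them, and where a whole thing is asked for, a point or a joint stands for the part that bears it (a point fixed in the world has none). Each returns a list of dicts, best first, with "conf" (0 to 1); they miss things now and then, are a little off and sometimes report something else, mostly with a low value. They report only what shows in the picture. A call takes as long as a camera call. They do not tell look-alikes from the thing itself.
- spot_in(camera, query): "xy" ([column, row] in pixels, amid what is visible of it).
- silhouettes(camera, query): "region" (480x640 bool, what is visible of it) and "xy" ([column, row] in pixels, amid what is visible of it).
Readings, each from a call of its own:
- current_clock(): time.
- current_joint_pos(): joint angles.
- current_qvel(): joint speeds.
- current_joint_torque(): joint torques, N m.
- current_position(): TCP position.
- current_orientation(): TCP orientation.
- current_force(): force on the tool from outside, world axes, zero at the start.
- current_torque(): the same for the moment, N m.
- current_finger_gap(): finger opening in m.
- current_grip_force(): force on a finger pad.
Only numpy, scipy, OpenCV 4.12 (cv2) and the standard library are available. Lean on these libraries where they do the work, as an engineer would, in place of code of your own. Each camera call takes 0.05 s, during which the arm holds its last target. There are 200 camera calls.

## Working session

There is one attempt and no reset: what is moved stays moved. The work goes in short steps, each a Python script; the robot and the scene stay as the last script left them, time stands still between calls to the robot, and variables do not carry over. Pictures are saved under pics/ and viewed, at most 10 in all, crops included, and the job is handed in when it is done.

```bash
ls; mkdir -p pics
python3 - <<'E'
from bench import *
import cv2,numpy as np
for c in ["scene","top"]:
    d=capture(c); cv2.imwrite(f"pics/{c}0.png",d["image"]); np.savez(f"{c}0.npz",**d)
    for q in ["lid","empty_canister","full_canister","full_rim","tab_left","tab_right"]:
        print(c,q,[(np.round(r["xy"]).tolist(),round(r["conf"],2)) for r in spot_in(c,q)])
print(current_clock(),current_orientation(),current_force())
E
```

```text
pics
scene lid [([334.0, 226.0], 0.69), ([344.0, 256.0], 0.67)]
scene empty_canister [([343.0, 280.0], 0.96)]
scene full_canister [([286.0, 250.0], 0.93), ([255.0, 227.0], 0.89), ([274.0, 284.0], 0.24)]
scene full_rim [([285.0, 252.0], 0.78), ([254.0, 225.0], 0.57)]
scene tab_left [([351.0, 269.0], 0.5)]
scene tab_right [([337.0, 248.0], 0.52)]
top lid [([293.0, 241.0], 0.61), ([355.0, 303.0], 0.49)]
top empty_canister [([296.0, 260.0], 0.69)]
top full_canister [([418.0, 228.0], 0.95), ([364.0, 226.0], 0.61), ([144.0, 324.0], 0.26)]
top full_rim [([363.0, 224.0], 0.69), ([420.0, 228.0], 0.56)]
top tab_left []
top tab_right [([310.0, 243.0], 0.57)]
0.7 [ 2.24980034e-01  9.74363374e-01 -2.24901070e-05 -5.79200435e-06] [-0.70599204 -0.33536785 -0.34746603]
```

View pics/scene0.png

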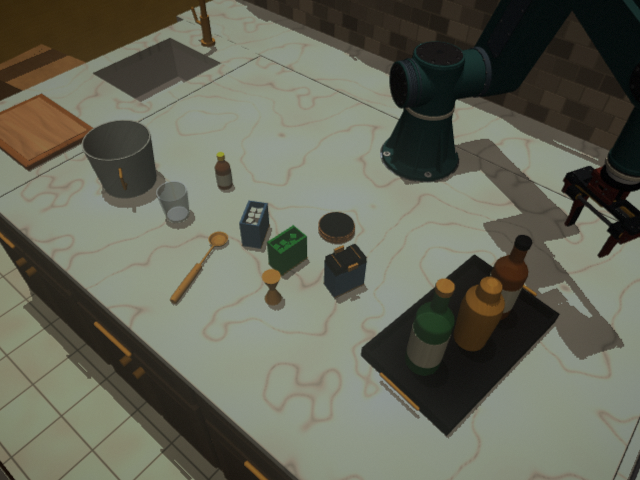

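View pics/top0.png

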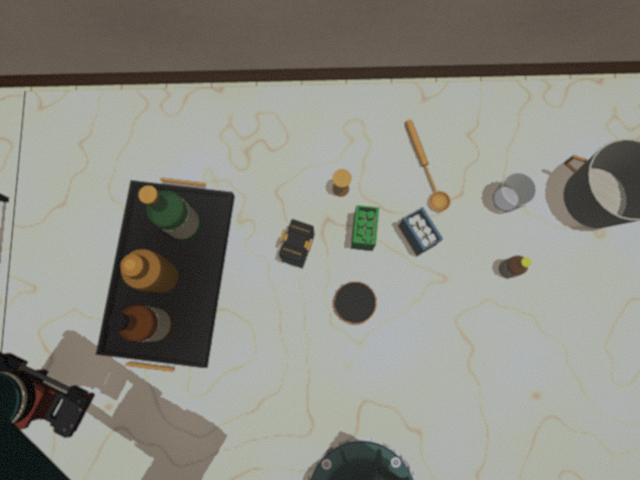

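The lid wears on the blue canister at top (297,243) / scene (345,270). Candidates for the full canister are the green one, top (365,228) / scene (287,248), and the blue one with white cubes, top (420,231) / scene (255,224). The blue one fits the description. I'll check that in an enlarged crop.

```bash
cat > cloud.py <<'E'
import numpy as np,cv2
def cloud(d):
    v,u=np.mgrid[:480,:640]; z=d["range_z"]; K=d["intrinsics"]
    p=np.stack([(u-K[0,2])/K[0,0]*z,(v-K[1,2])/K[1,1]*z,z],-1)
    X=(p-d["t"])@d["R"]; X[z<=0]=np.nan; return X
def rect(X,c,lo,hi,r=.065):
    m=(X[...,2]>lo)&(X[...,2]<hi)&(np.hypot(X[...,0]-c[0],X[...,1]-c[1])<r)
    P=X[m]; (cx,cy),(w,h),a=cv2.minAreaRect((P[:,:2]*1000).astype(np.float32))
    if w<h: w,h,a=h,w,a+90
    return P,np.round([cx,cy,w,h,(a+90)%180-90,np.median(P[:,2])*1000,len(P)],1)
E
python3 - <<'E'
import numpy as np,cv2
from cloud import *
for c,px in [("top",[(297,243),(365,228),(420,231),(355,303),(341,180)]),("scene",[(347,256),(287,243),(257,214),(336,222),(271,275)])]:
    d=dict(np.load(c+"0.npz")); X=cloud(d)
    print(c,"cam at",np.round(-d["R"].T@d["t"],3), "table z",np.round(np.nanmedian(X[300:310,420:440,2]) if c=="top" else np.nanmedian(X[360:370,200:220,2]),4))
    for p in px: print(p,np.round(X[p[1],p[0]],3))
    for n,i,b in [("lid",0,(.09,.12)),("full",2,(.078,.095)),("green",1,(.075,.1))]:
        u,v=px[i]; print(n,rect(X,X[v,u],*b)[1])
im=cv2.imread("pics/top0.png")[190:280,270:450]; im2=cv2.imread("pics/scene0.png")[190:310,225:385]
a=cv2.resize(im,(720,360),interpolation=3)[:, :]; 
b=cv2.resize(im2,(320,240),interpolation=3)
o=np.zeros((600,720,3),np.uint8); o[:360]=a; o[360:,:320]=b; cv2.imwrite("pics/crop1.png",o)
E
```

```text
top cam at [0.339 0.073 1.186] table z -0.0
(297, 243) [0.54  0.123 0.104]
(365, 228) [ 0.583 -0.029  0.04 ]
(420, 231) [ 0.566 -0.148  0.073]
(355, 303) [ 0.415 -0.002  0.025]
(341, 180) [0.684 0.024 0.084]
lid [ 546.7  125.7   85.3   67.8  -20.1  104.9 1027. ]
full [ 570.6 -151.2   84.5   52.7   28.8   84.7  331. ]
green [581.9 -26.9  85.9  51.1  -7.5  84.2 327. ]
scene cam at [1.195 0.574 1.032] table z -0.0019
(347, 256) [0.544 0.133 0.106]
(287, 243) [ 0.572 -0.031  0.055]
(257, 214) [ 0.557 -0.147  0.07 ]
(336, 222) [ 0.413 -0.001  0.025]
(271, 275) [0.686 0.025 0.084]
lid [547.3 129.9  86.2  70.1 -21.2 103.  795. ]
full [ 569.3 -147.1   89.5   52.7   28.5   82.3  211. ]
green [581.7 -22.   87.   57.2  -7.2  81.8 320. ]
```

View pics/crop1.png

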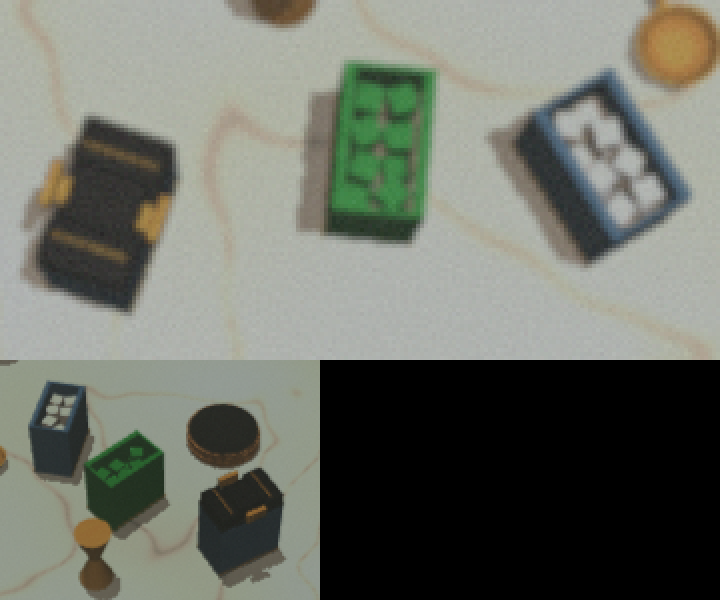

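The crop confirms it: the blue canister with white cubes, top (420,231), is the full one, and the green one is the decoy. The cameras disagree by about 4 mm, so I'll probe each canister lightly by touch, starting with the full one.

```bash
cat > h.py <<'E'
from bench import *
import numpy as np
def quat(a):   # tool down, tool y at world yaw a (rad)
    b=(a+np.pi/2)/2; return [float(np.cos(b)),float(np.sin(b)),0.,0.]
def lineax(a): return np.array([np.cos(a),np.sin(a),0])
def probe(a,dist,N=1.5,rate=.02):
    """touch sideways both ways along tool y, return to the middle"""
    p0=np.array(current_position()); out=[]
    for s in (1,-1):
        hit=servo_line(list(p0+s*dist*lineax(a)),rate=rate,contact_N=N)
        out.append((hit,float((np.array(current_position())-p0)@lineax(a)),np.round(current_force(),1).tolist()))
        servo_line(list(p0),rate=.06)
    return out
E
python3 - <<'E'
from h import *
q0=current_orientation(); print(quat(np.radians(64)),q0)
F=np.array([current_force() for _ in range(5)]);print(F.round(2).tolist(),current_clock())
a=np.radians(28.6+90); q=quat(a)
p=np.array(current_position()); p[2]=.36
print(inverse_kinematics(list(p),q0),inverse_kinematics([.57,-.149,.36],q))
servo_line(list(p),rate=.3); print(current_clock())
move_ptp([.57,-.149,.30],q); print(current_clock(),current_joint_pos())
servo_line([.57,-.149,.12],rate=.25)
servo_line([.57,-.149,.07],rate=.1,contact_N=3)
print(current_position(),current_force(),current_clock())
print(probe(a,.024),current_clock())
E
```

```text
[0.22495105434386514, 0.9743700647852352, 0.0, 0.0] [ 2.24980034e-01  9.74363374e-01 -2.24901070e-05 -5.79200435e-06]
[[-0.71, -0.34, -0.35], [-0.71, -0.34, -0.35], [-0.71, -0.34, -0.35], [-0.71, -0.34, -0.35], [-0.71, -0.34, -0.35]] 0.7
[ 1.00189137e+00  2.69884290e-01  1.30537785e+00 -4.17119834e-06
  1.56637677e+00 -1.15059850e-01] [-3.72898072e-01  2.52625396e-01  1.32893199e+00 -4.44089210e-16
  1.56003526e+00 -2.44285857e+00]
1.3083
3.975 [-3.71920932e-01  2.84325932e-01  1.42670245e+00  2.39273401e-04
  1.43058580e+00 -2.44257020e+00]
[ 0.57049939 -0.14922047  0.07057171] [0.17151123 0.88360547 0.15271432] 5.4917
[(True, 0.018885870831901484, [0.8, -3.3, -1.4]), (True, -0.017810189220141704, [0.7, 0.4, 0.1])] 8.15
```

Run:
```python
from h import *
from cloud import *
p=np.array(current_position()); p[2]=.14; servo_line(list(p),rate=.25)
a=np.radians(-20.6+90); q=quat(a)
move_ptp([.547,.1278,.14],q)
d=capture("top"); X=cloud(d); print("full",rect(X,(.5706,-.1512),.078,.095)[1])
servo_line([.547,.1278,.089],rate=.1,contact_N=3)
print(current_position(),current_force(),current_clock())
print(probe(a,.016,1.5,.015),current_clock())
```

```text
full [ 570.4 -151.4   84.2   53.    29.    84.5  335. ]
[0.54727174 0.1275872  0.08913159] [0.08090608 0.45491286 0.2650755 ] 10.5
[(True, 0.009870230412015195, [0.9, -1.5, 0.9]), (True, -0.011326727874317271, [0.7, 2.2, 0.4])] 12.6083
```

Run:
```python
from h import *
servo_line([.54575,.1274,.0892],rate=.03)
for g in (.068,.065,.062,.0595,.058,.057):
    move_gripper(g); print(g,round(current_finger_gap(),4),round(current_grip_force(),1),np.round(current_force(),1),np.round(current_position(),4),current_clock())
```

```text
0.068 0.0679 0.0 [ 0.5  0.3 -0.8] [0.5457 0.1274 0.0892] 13.3833
0.065 0.0655 5.6 [0.5 0.6 0.6] [0.5458 0.1274 0.0892] 13.6667
0.062 0.0624 5.9 [-0.2 -0.4  3.4] [0.5458 0.1274 0.0894] 13.9583
0.0595 0.0594 5.7 [ 0.9 -0.   1.2] [0.5459 0.1274 0.0892] 14.2333
0.058 0.0581 6.2 [0.9 0.2 1.9] [0.5459 0.1274 0.0892] 14.475
0.057 0.0574 6.6 [ 0.3 -0.7  1.9] [0.5459 0.1274 0.0892] 14.7
```

Run:
```python
from h import *
for g in (.056,.0555,.055):
    move_gripper(g); f=current_grip_force(); print(g,round(current_finger_gap(),4),round(f,1),np.round(current_force(),1),current_clock())
    if f>11: break
p=np.array(current_position()); 
hit=servo_line(list(p+[0,0,.004]),rate=.01,contact_N=6); print(hit,current_force(),current_position())
```

```text
0.056 0.0558 6.9 [-0.3 -0.3  1.6] 14.925
0.0555 0.0558 13.6 [ 0.5 -0.1  2.4] 15.1417
False [-0.13206438  0.24641123 -1.25136289] [0.54575911 0.12737964 0.09318322]
```

Run:
```python
from h import *
from cloud import *
import cv2
p=np.array(current_position()); servo_line([p[0],p[1],.18],rate=.15)
print(current_force(),current_clock(),current_grip_force())
a=np.radians(28.7+90); q=quat(a)
move_ptp([.5687,-.1495,.17],q)
servo_line([.5687,-.1495,.125],rate=.1)
print(current_position(),current_force(),current_clock(),current_grip_force(),current_finger_gap())
for c in ("top","scene"):
    d=capture(c); np.savez(c+"1.npz",**d); cv2.imwrite(f"pics/{c}1.png",d["image"])
    X=cloud(d); print(c,"empty",rect(X,(.546,.127),.075,.095)[1])
ims=[cv2.resize(cv2.imread("pics/top1.png")[170:290,260:480],(660,360),interpolation=3),cv2.resize(cv2.imread("pics/scene1.png")[170:310,210:390],(308,240),interpolation=3)]
o=np.zeros((600,660,3),np.uint8); o[:360]=ims[0]; o[360:,:308]=ims[1]; cv2.imwrite("pics/hover.png",o)
```

```text
[ 0.05090405 -0.01066246 -1.02390275] 16.4167 13.560514748096466
[ 0.56890668 -0.14916886  0.12510587] [-0.56715725 -0.40029913 -0.58758598] 18.2333 13.560022115707397 0.055911140711663525
top empty [547.6 125.8  84.7  51.5 -20.4  84.3 331. ]
scene empty [547.1 129.5  86.3  56.3 -19.2  81.8 341. ]
```

View pics/hover.png

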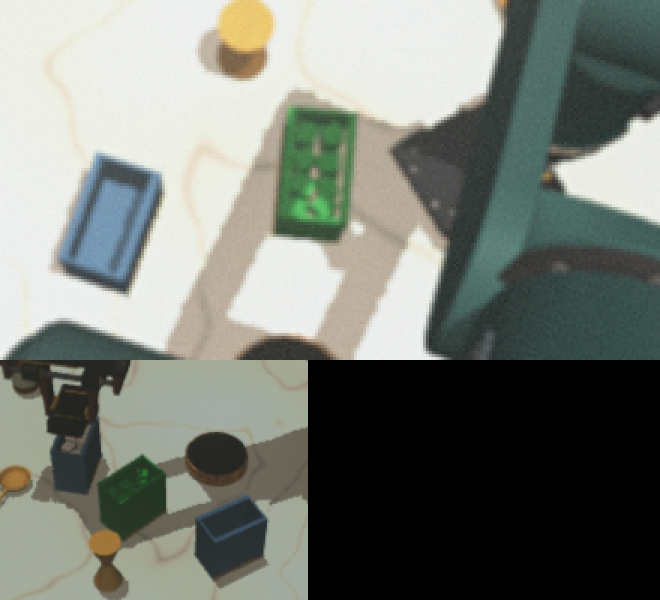

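The empty canister stands where it was, at top (297,225 in the full frame). In the scene crop the lid hangs squarely over the full canister. Next I'll lower it with contact sensing.

Run:
```python
from h import *
servo_line([.5687,-.1495,.106],rate=.05)
hit=servo_line([.5687,-.1495,.0885],rate=.012,contact_N=4)
print(hit,current_position(),np.round(current_force(),1),np.round(current_torque(),2),current_grip_force(),current_clock())
```

```text
True [ 0.56867072 -0.14947867  0.08920396] [-1.1 -0.1  6.4] [0.01 0.06 0.01] 13.569732159376144 20.1667
```

Run:
```python
from h import *
from cloud import *
import cv2
for g in (.06,.066,.082): move_gripper(g); print(round(current_finger_gap(),4),np.round(current_force(),1))
servo_line([.5687,-.1495,.15],rate=.12); 
d=capture("scene"); X=cloud(d); cv2.imwrite("pics/s2.png",d["image"])
P,r=rect(X,(.569,-.149),.09,.125); print(r, np.percentile(P[:,2],[5,50,95]).round(4))
cv2.imwrite("pics/s2c.png",cv2.resize(d["image"][160:280,190:350],(640,480),interpolation=3))
print(current_clock())
```

```text
0.0599 [0.3 0.1 5.8]
0.0659 [ 1.4 -0.4  0.2]
0.0822 [-1.4 -0.6  0.2]
[ 571.5 -145.7   88.3   62.5   34.9  105.5  631. ] [0.0929 0.1055 0.1093]
22.0167
```

View pics/s2c.png

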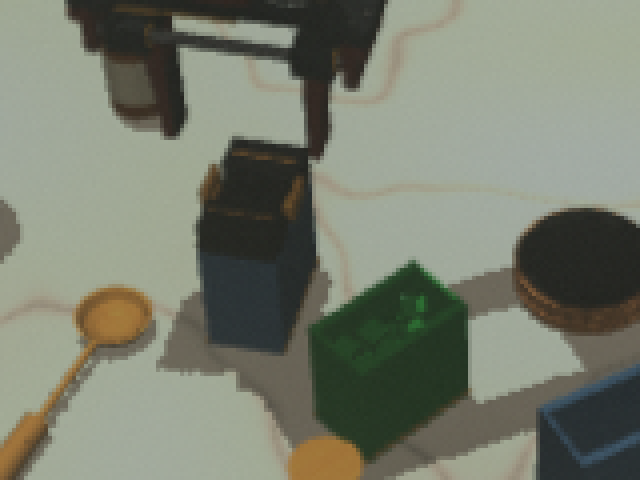

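The lid sits squarely on the full canister, crop (255,190). Now I'll push it home with the fingers shut.

Run:
```python
from h import *
move_gripper(0.0)
servo_line([.5687,-.1495,.116],rate=.1)
f0=np.array(current_force()); print(f0.round(1))
print(servo_line([.5687,-.1495,.106],rate=.008,contact_N=7))
z=current_position()[2]
for i in range(25):
    f=np.mean([current_force()[2] for _ in range(3)]); zz=current_position()[2]
    print(round(z,4),round(zz,4),round(float(f),1),round(current_clock(),2))
    if f>15.5 or current_clock()>38: break
    z-=.0003; servo_line([.5687,-.1495,float(z)],rate=.006,contact_N=5)
```

```text
[-0.2 -0.1 -0.9]
True
0.1088 0.1088 4.3 24.67
0.1085 0.1089 5.5 24.93
0.1082 0.1088 7.7 25.18
0.1079 0.1087 8.7 25.43
0.1076 0.1085 10.2 25.68
0.1073 0.1083 9.9 25.93
0.107 0.1081 11.5 26.18
0.1067 0.1078 11.0 26.43
0.1064 0.1076 11.5 26.68
0.1061 0.1073 12.2 26.93
0.1058 0.107 11.3 27.18
0.1055 0.1067 12.4 27.43
0.1052 0.1064 11.5 27.68
0.1049 0.1059 9.8 27.93
0.1046 0.1057 10.4 28.18
0.1043 0.1055 10.9 28.43
0.104 0.1053 12.6 28.68
0.1037 0.1053 15.2 28.93
0.1034 0.1053 16.6 29.18
```

Run:
```python
from h import *
from cloud import *
import cv2
print(np.round(current_force(),1))
servo_line([.5687,-.1495,.16],rate=.1)
move_ptp([.45,.2,.36],quat(np.radians(80)))
for c in ("top","scene"):
    d=capture(c); X=cloud(d); cv2.imwrite(f"pics/{c}3.png",d["image"])
    dx=X[...,0]-.569; dy=X[...,1]+.149; a=np.radians(28.8)
    u=dx*np.cos(a)+dy*np.sin(a); v=-dx*np.sin(a)+dy*np.cos(a)
    m=(abs(u)<.04)&(abs(v)<.016)&(X[...,2]>.095)
    A=np.c_[u[m],v[m],np.ones(m.sum())]; k,*_=np.linalg.lstsq(A,X[...,2][m],rcond=None)
    print(c,"plane slope u,v,z",k.round(4),m.sum(),"lid",rect(X,(.569,-.149),.09,.125)[1],"empty",rect(X,(.546,.127),.075,.095)[1])
    t=cloud(d)[300:310,420:440,2] if c=="top" else X[360:370,200:220,2]; print(np.nanmedian(t))
o=cv2.resize(cv2.imread("pics/scene3.png")[160:310,190:390],(800,600),interpolation=3); cv2.imwrite("pics/s3c.png",o)
print(current_clock())
```

```text
[-3.2  1.  16.6]
top plane slope u,v,z [-0.0047 -0.017   0.1056] 542 lid [ 569.9 -151.    85.1   67.7   29.1  105.2 1035. ] empty [547.9 125.6  85.   51.5 -20.8  84.4 246. ]
3.9142888527571735e-05
scene plane slope u,v,z [ 0.0017 -0.0034  0.1032] 286 lid [ 569.4 -146.6   90.8   66.8   27.6  102.6  628. ] empty [547.5 130.1  86.   54.9 -20.5  81.9 336. ]
-0.0016312181867209961
31.5417
```

View pics/s3c.png

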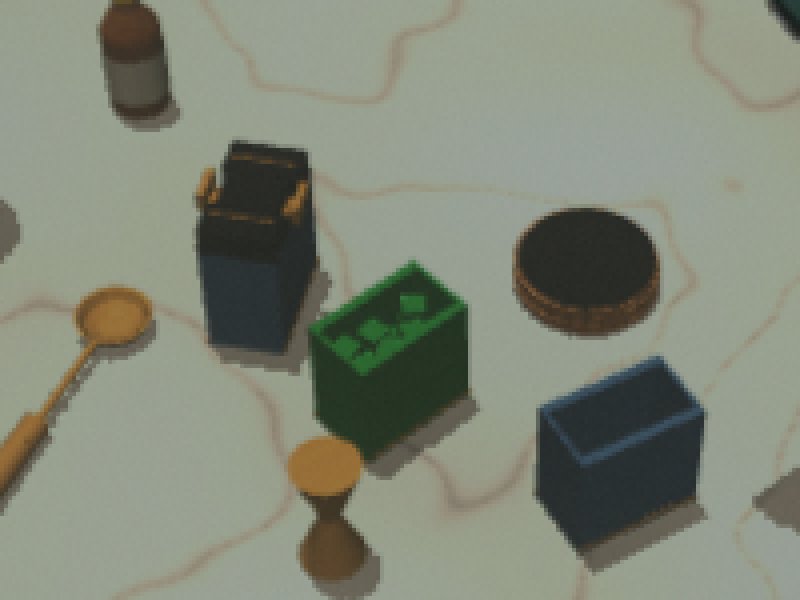

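The lid top sits at 105.5 mm, which is the latched height. It is level, and the tabs span about 67 mm, so they are fully out. Both canisters stand where they were, so I'll hand in.

```bash
python3 -c "
from bench import *
print(close_job())"
```

```text
the job is handed in; nothing more can be done
None
```

The lid is off the empty canister and pressed home on the full one. It sits level at the latched height with both tabs sprung out, and the canisters and the bar things I could see stand as they were. I handed the job in at about 31.5 s, with at most 13.6 N read on the tabs and 16.6 N on the lid top.

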